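# Slide the salt box home along the rail

## Robot

A 6-joint arm with a two-finger parallel gripper is mounted at the origin on the work surface. World frame = base frame: x ahead of the robot, y to its left, z up, the work surface at z = 0. Lengths are in m, angles in rad, forces in N, time in s.
With the tool pointing down it reaches from about 0.35 to 0.85 m from the base axis. Payload 8.1 kg.
Tool frame: the origin (TCP) lies on the centre line of the jaws, within the pads' length; the fingertips stand robot.tips_ahead ahead of it and the grasp point (between the pads) lies 6 mm ahead of it (robot.tips_ahead is the distance from the TCP to the fingertips, in m); z points along the fingers, y is the line along which they close (so a half turn about z gives the same grasp; the last joint's range is limited). The gripper opens to 93 mm and grips with 3 to 60 N. Pads are 15 mm wide; open, the fingers measure 128 mm over their backs; the gripper's body (75 mm by 188 mm) begins 65 mm behind the grasp point.
Start: joints at [1.136, 0.13, 1.488, -0, 1.523, -0.085], TCP at [0.206, 0.564, 0.244] pointing down, gripper open.
Joint ranges: [-2.96, 2.96], [-0.89, 2.26], [0.02, 2.5], [-1.34, 4.48], [0, 2.73], [-2.66, 2.66]. Speed limits (rad/s): [2.39, 2.39, 2.79, 3.14, 3.14, 3.14].

## Interface

Orientations are given as a rotation vector (axis times angle).
In Python, from plant import robot gives the robot as it stands.
- The arm moves only by the tool apply_moves, never from a script. Its arguments are lists of equal length, an entry for each row: "delta_pos": the shift along the tool's x, y, z in cm, a list of three; "twist": the turn about the tool's z in rad. A call has 1 to 8 rows; each row shifts and turns the commanded pose from where the row before left it, along the tool's axes as they then stand; what a row does not reach is not made up. A row lasts 1/8 s, in which the tool goes at most 62.5 mm and 10.7 degrees, less where a joint would pass 70% of its speed; a pose out of reach is approached as far as the arm can. A call with a gripper value outside its range is refused whole. "gripper" is the finger opening in cm, from 0 to 9.3, set as the call begins (left out, the last holds). The fingers move at their own pace and stop on an object; "squeeze" is the grip in N (left out, the last holds). Time passes only in rows, so rows that do not move let the fingers close. It gives the time, the measured TCP pose, the force, the opening and the grip force at its end, in the units of the state.
- robot.read_state(): the state, without advancing time (a new reading comes with each control period).
- robot.read_camera(name): name is "side" or "top"; returns a dict with "frame" (400x640x3 uint8, red, green, blue), "vertical_fov" (degrees; the focal length in pixels is half the picture's height over the tangent of half this angle, whatever the lens; pixels are square), "cx", "cy" (the principal point, pixels), "R" (3x3) and "t" (3): a world point X has camera coordinates R X + t. Camera axes: x right, y down, z forward; pixel columns grow to the right and rows downward; lengths in m; the calibration is good to about 2 mm. A picture is of the moment at which its call begins. There is no depth.
- robot.close_job(): hands the job in; it is judged then, once.
The state is a dict: "t": time; "q": joint angles; "dq": joint speeds; "joint_torque": joint torques, N m; "tool_pos": TCP position; "orientation": TCP orientation; "force": force on the tool from outside, world axes, zero at the start; "wrist_torque": the same for the moment, N m; "opening": finger opening in m; "gripper_force": force on a finger pad.
Only numpy, scipy, OpenCV 4.12 (cv2) and the standard library are available. Lean on these libraries where they do the work, as an engineer would, in place of code of your own. Each camera call takes 0.05 s, during which the arm holds its last target. There are 200 camera calls.

## Task

Tidy the counter beside the hob: with the fingertips, push the flat wooden salt box back along the counter until its long side is flush against the low oak rail, then slide it along the rail until its end meets the stone block standing at one end of the rail. Only push it: do not lift or tip it, leave the other things where they stand, and finish with the hand clear.

Things in the scene. Friction and masses are not known exactly. Their poses are not given: they have to be found in the camera images.
- salt_box: Closed pale wooden box with a dark seam line, loose on the counter, about 0.5 kg, to be pushed. 92 mm along its own x, 130 mm along its own y, 55 mm high; plain upright sides, too wide for the gripper. Origin: centre of its underside; z up. It slides with ordinary friction (a push of 1.5 to 5 N). Within 25 degrees of square to the rail at the start, 60 to 110 mm short of it.
- rail: Low oak rail screwed to the counter, 20 mm thick, 490 mm long, 30 mm high. Origin: at the foot of its front face (the face towards the robot), at mid-length. Its x points through the rail, away from the robot; its y runs along it, to the robot's left. The front face is the plane x = 0 of this frame: a box flush with it has its origin at x = -46 mm.
- end_block: White-grey stone block fixed to the counter in front of one end of the rail (left or right, it varies). 80 mm along x, 40 mm along y, 60 mm high, square to the rail (same axes); origin: centre of its underside, at x = -46 mm, y = +225 or -225 mm in the rail's frame. With the box flush and touching, the origins are 85 mm apart.
- jar: Squat white ceramic jar, 68 mm across, 62 mm high, loose, in front of the rail's other end (the place that the block has not taken). Origin: centre of its underside. Leave it alone.
- tall_mill: Wooden pepper mill with a white ceramic head, 62 mm across the foot, 165 mm high, loose, to one side of the box. Origin: centre of its underside. Leave it alone.
- short_mill: Wooden mill with a blue-grey ceramic head, 56 mm across the foot, 115 mm high, loose, to the other side. Origin: centre of its underside. Leave it alone.
- pinch_bowl: Small white bowl, 68 mm across, 34 mm high, loose, to one side of the box. Origin: centre of its underside. Leave it alone.
- egg_cup: Blue-grey egg cup, 50 mm across, 45 mm high, loose, to the other side. Origin: centre of its underside. Leave it alone.
- mug: White mug, 80 mm across, 85 mm high, loose, beyond the rail. Origin: centre of its underside. Leave it alone.
- oil_bottle: Green glass oil bottle, 60 mm across, 170 mm high, loose, beyond the rail. Origin: centre of its underside. Leave it alone.
There are look-alikes about, which are no part of the job. What is shaped like the salt_box but purple is not meant.

How it is judged:
By the outcome, as a careful person would: the job done as asked, in the order asked, and still so for the second after the job is handed in, with the robot touching nothing.
It also fails if it takes over 54 s, if anything falls off the work surface, if the arm or the gripper's body presses on something with over 40 N, if the wrist force passes 120 N, or if a joint passes its speed limit or range.

## Working session

There is one attempt and no reset: what is moved stays moved. The work goes in short steps, Python scripts to look and compute and a tool call to move; the robot and the scene stay as the last step left them, time stands still between calls to the robot, and variables do not carry over. Pictures are saved under pics/ and viewed, at most 10 in all, crops included, and the job is handed in when it is done.

Besides the shell and the picture viewer there is one more tool, called as name([rows], argument=value, ...), one row to a line, values as JSON. apply_moves: Moves the arm, as the interface text tells. Its arguments: {"type":"object","properties":{"delta_pos":{"type":"array"},"twist":{"type":"array"},"gripper":{"type":"number"},"squeeze":{"type":"number"}},"required":["delta_pos","twist"]}

```bash
mkdir -p pics; ls; python3 - <<'E'
from plant import robot
import cv2,numpy as np
print(robot.tips_ahead, robot.read_state())
for n in("top","side"):
    c=robot.read_camera(n); cv2.imwrite(f"pics/{n}0.png",c["frame"][:,:,::-1])
    np.save(f"pics/{n}0.npy",c,allow_pickle=True)
    print(n,c["vertical_fov"],c["cx"],c["cy"],c["R"],c["t"])
E
```

```text
pics
0.025 {'t': 0.0, 'q': array([ 1.13561795e+00,  1.31141570e-01,  1.48926619e+00,  2.49531183e-06,
        1.52296288e+00, -8.53676598e-02]), 'dq': array([ 0.00025198, -0.00125653,  0.00085608, -0.00148015, -0.00112048,
       -0.00112371]), 'joint_torque': array([-6.65202856e-05, -5.59837604e+01, -4.91764283e+01,  7.70582934e-02,
        3.47755314e-02, -1.72610726e-04]), 'tool_pos': array([0.20537777, 0.56321647, 0.24260628]), 'orientation': array([-5.46603998e-01, -3.09320729e+00,  2.69739345e-03]), 'force': array([-0.23466441, -0.94896158, -0.02095456]), 'wrist_torque': array([ 0.0012076 , -0.00130527, -0.00566008]), 'gripper_force': 0.0, 'opening': 0.0931337298849463}
top 55.56760716416696 317.8993039287871 202.75040088447759 [[ 0.01643107 -0.99947894  0.02778245]
 [-0.99495266 -0.01909499 -0.09851186]
 [ 0.09899103 -0.02602357 -0.99474798]] [-0.02074939  0.56201364  0.9497494 ]
side 51.0955430685731 317.82697392668155 200.0354172491964 [[ 0.89510581 -0.44579829  0.00703374]
 [-0.21571168 -0.44682017 -0.8682282 ]
 [ 0.39019746  0.77563885 -0.49611523]] [-0.49889708  0.1711136   0.9691505 ]
```

View pics/top0.png

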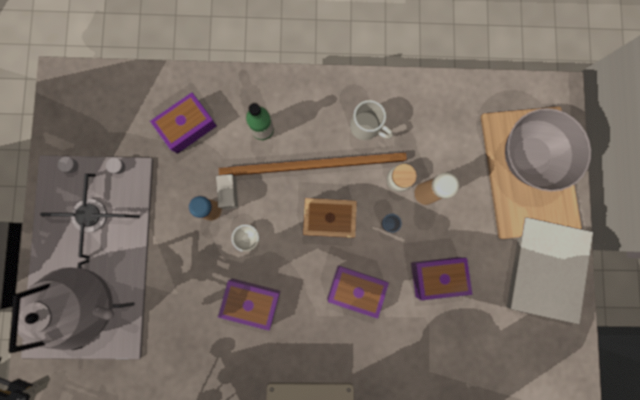

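View pics/side0.png

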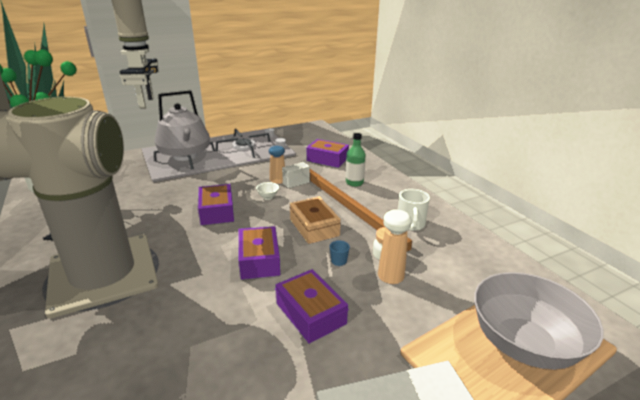

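The top view shows the wooden salt box at about (330,217) and the rail running from (220,171) to (405,157). The end block is at the rail's left end (226,190), with the bowl at (245,238), the egg cup at (390,222) and the jar at (403,177). The purple boxes are the decoys.

```bash
cat > h.py <<'E'
import cv2,numpy as np
def ray(c,uv,z):
    f=200/np.tan(np.radians(c["vertical_fov"]/2)); uv=np.atleast_2d(uv).astype(float)
    d=np.c_[(uv[:,0]-c["cx"])/f,(uv[:,1]-c["cy"])/f,np.ones(len(uv))]@c["R"]
    o=-c["R"].T@c["t"]
    return (o+d*((z-o[2])/d[:,2])[:,None])[:,:2]
def masks(c,roi):
    hsv=cv2.cvtColor(c["frame"],cv2.COLOR_RGB2HSV)
    m=cv2.inRange(hsv,(6,75,40),(20,255,255))
    k=np.zeros_like(m); x0,y0,x1,y1=roi; k[y0:y1,x0:x1]=m[y0:y1,x0:x1]
    return k
def biggest(m):
    return max(cv2.findContours(m,cv2.RETR_EXTERNAL,cv2.CHAIN_APPROX_NONE)[0],key=cv2.contourArea)
E
python3 - <<'E'
from h import *
c=np.load("pics/top0.npy",allow_pickle=True).item()
im=c["frame"][140:260,180:460,::-1].copy()
m=masks(c,(215,145,415,180)); r=biggest(m)
b=biggest(masks(c,(295,190,365,245)))
rr=cv2.minAreaRect(r);bb=cv2.minAreaRect(b)
for nm,q,z in(("rail",rr,.03),("box",bb,.055)):
    p=cv2.boxPoints(q);w=ray(c,p,z);print(nm,p.round(1).tolist(),w.round(4).tolist(),np.linalg.norm(np.diff(w,axis=0),axis=1).round(4))
big=cv2.resize(im,None,fx=2.8,fy=2.8,interpolation=cv2.INTER_CUBIC)
for q in(r,b):
    cv2.polylines(big,[((q-[180,140]+.5)*2.8).astype(int)],True,(0,255,0),1)
cv2.imwrite("pics/crop1.png",big)
E
```

```text
rail [[217.5, 166.8000030517578], [405.79998779296875, 151.10000610351562], [406.70001220703125, 161.10000610351562], [218.3000030517578, 176.8000030517578]] [[0.6502, 0.2496], [0.7027, -0.2392], [0.676, -0.2412], [0.6242, 0.2463]] [0.4915 0.0267 0.4903]
box [[302.29998779296875, 235.0], [304.20001220703125, 197.10000610351562], [356.79998779296875, 199.6999969482422], [354.8999938964844, 237.60000610351562]] [[0.4784, 0.0274], [0.5733, 0.0245], [0.5692, -0.1077], [0.4741, -0.1036]] [0.0949 0.1324 0.0952]
```

View pics/crop1.png

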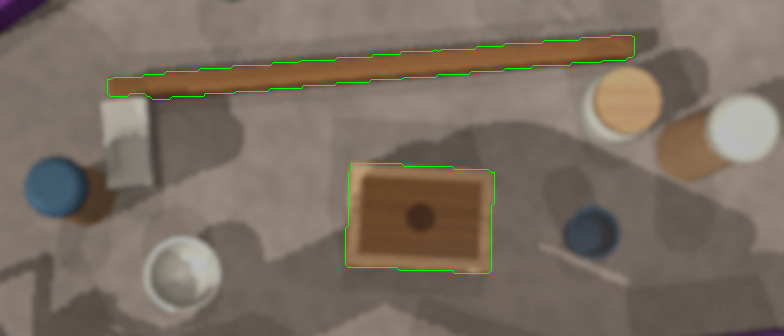

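The crop shows the box and rail outlines are clean: box corners near (302,235), (304,197), (357,200) and (355,238) in full-picture pixels. I'll refine the rail line and get the obstacle positions.

```bash
python3 - <<'E'
from h import *
from plant import robot
from scipy.spatial.transform import Rotation as Ro
c=np.load("pics/top0.npy",allow_pickle=True).item()
print("cam",(-c["R"].T@c["t"]).round(3))
m=masks(c,(215,145,415,180)); 
us=np.arange(235,385); top=[];bot=[]
for u in us:
    v=np.where(m[:,u])[0]; top.append(v.min()-.5); bot.append(v.max()+.5)
for nm,v,z in(("back top",top,.03),("front foot",bot,0)):
    w=ray(c,np.c_[us,v],z); p=np.polyfit(w[:,1],w[:,0],1); r=w[:,0]-np.polyval(p,w[:,1]); print(nm,p.round(4),r.std().round(4),np.polyfit(w[:,1],w[:,0],2).round(3))
for nm,uv,z in(("blockTopR",(233,175),.06),("blockTopL",(217,176),.06),("bowl",(245,238),.034),("egg",(391,222),.045),("jar",(403,177),.062),("tall",(446,186),.165),("short",(200,206),.115),("bottle",(255,110),.17),("mug",(369,119),.085)):
    print(nm,ray(c,uv,z).round(3))
s=robot.read_state(); print(s["t"],s["tool_pos"],Ro.from_rotvec(s["orientation"]).as_matrix().round(3))
E
```

```text
cam [0.466 0.015 1.001]
back top [-0.1058  0.6768] 0.0008 [-0.006 -0.106  0.677]
front foot [-0.1073  0.6561] 0.0008 [-0.004 -0.107  0.656]
blockTopR [[0.625 0.203]]
blockTopL [[0.621 0.243]]
bowl [[0.469 0.172]]
egg [[ 0.515 -0.196]]
jar [[ 0.628 -0.223]]
tall [[ 0.592 -0.294]]
short [[0.541 0.265]]
bottle [[0.755 0.138]]
mug [[ 0.768 -0.133]]
0.1 [0.20538679 0.56325688 0.24271711] [[-0.939  0.343 -0.001]
 [ 0.343  0.939 -0.001]
 [ 0.    -0.002 -1.   ]]
```

apply_moves([
  [-3.6, -4.1, 0],
  [-3.6, -4.1, 0],
  [-3.6, -4.1, 0],
  [-3.6, -4.1, 0],
  [-3.6, -4.1, 0],
  [-3.6, -4.1, 0],
  [-3.6, -4.1, 0],
  [-3.6, -4.1, 0],
], twist=[0, 0, 0, 0, 0, 0, 0, 0], gripper=8)

```text
t: 1.1
tool_pos: [0.3639, 0.1552, 0.2434]
orientation: [0.546, 3.094, 0.0]
force: [0.4, -0.2, -1.2]
opening: 0.0799
gripper_force: 0.0
```

apply_moves([
  [-3.6, -4.1, 0],
  [-3.6, -4.1, 0],
  [-3.6, -4.1, 0],
  [-3.4, -4.3, 0],
  [0, 0, 0],
  [0, 0, 0],
  [0, 0, 0],
  [0, 0, 0],
], twist=[0, 0, 0, 0, -0.152, -0.152, -0.152, 0])

```text
t: 2.1
tool_pos: [0.44, -0.0478, 0.2433]
orientation: [0.165, -3.137, -0.0]
force: [-0.7, 0.1, -0.0]
opening: 0.08
gripper_force: 0.0
```

```bash
cat >> h.py <<'E'
from scipy.spatial.transform import Rotation as Ro
TH=.1061; B=np.array([.656,.004]); EX=np.array([np.cos(TH),np.sin(TH)]); EY=np.array([-EX[1],EX[0]])
def torail(w): w=np.asarray(w)[...,:2]-B; return np.stack([w@EX,w@EY],-1)
def tool(s):
    M=Ro.from_rotvec(s["orientation"]).as_matrix()
    print("t",round(s["t"],2),"tcp rail",torail(s["tool_pos"]).round(4),"z",s["tool_pos"][2].round(4),"yaw err of tool y vs rail y",round(np.arctan2(M[1,1],M[0,1])-np.pi/2-TH,4),"F",s["force"].round(2),"open",round(s["opening"],4))
E
python3 -c "
from h import *
from plant import robot
tool(robot.read_state())"
```

```text
t 2.1 tcp rail [-0.2202 -0.0286] z 0.2433 yaw err of tool y vs rail y -0.001 F [-0.67  0.11 -0.02] open 0.08
```

apply_moves([
  [0, 0, 5],
  [0, 0, 5],
  [0, 0, 4],
  [0, 0, 3],
  [0, 0, 2.6],
  [0, 0, 0],
], twist=[0, 0, 0, 0, 0, 0])

```text
t: 2.85
tool_pos: [0.4381, -0.0472, 0.0455]
orientation: [0.162, -3.133, -0.002]
force: [-0.9, -0.1, 0.1]
opening: 0.0801
gripper_force: 0.0
```

```bash
cat > look.py <<'E'
import sys
from h import *
from plant import robot
n=sys.argv[1]; tool(robot.read_state())
t=robot.read_camera("top")["frame"][130:310,170:470,::-1]; s=robot.read_camera("side")["frame"][120:300,180:480,::-1]
cv2.imwrite(f"pics/{n}.png",cv2.resize(np.vstack([t,s]),None,fx=1.65,fy=1.65,interpolation=cv2.INTER_CUBIC))
E
python3 look.py a1
```

```text
t 2.85 tcp rail [-0.2221 -0.0278] z 0.0455 yaw err of tool y vs rail y -0.0028 F [-0.88 -0.15  0.08] open 0.0801
```

View pics/a1.png

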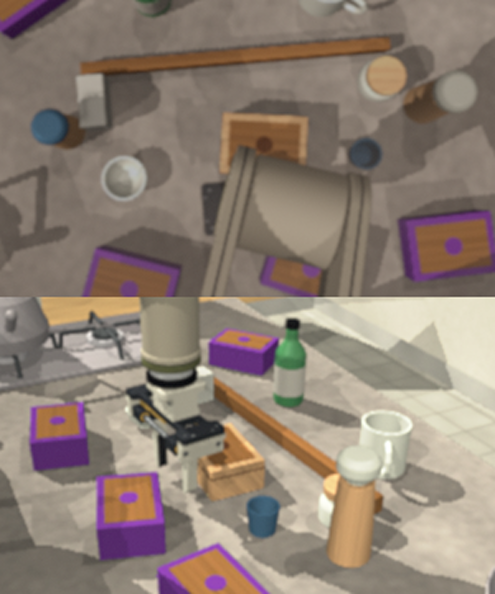

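The top half shows the hand down in front of the box and clear of the purple boxes. The side half shows both fingertips behind the box front, about 20 mm short of it. Pushing now.

apply_moves([
  [-1.2, 0, 0],
  [-1.2, 0, 0],
  [-1.2, 0, 0],
  [-1.2, 0, 0],
  [-1.2, 0, 0],
  [-1.2, 0, 0],
  [-1.2, 0, 0],
  [-1.2, 0, 0],
], twist=[0, 0, 0, 0, 0, 0, 0, 0])

```text
t: 3.95
tool_pos: [0.536, -0.0373, 0.0475]
orientation: [0.167, -3.135, -0.001]
force: [-5.8, -0.9, 4.3]
opening: 0.0796
gripper_force: 3.0
```

apply_moves([
  [-0.5, 0, 0],
  [-0.5, 0, 0],
  [-0.5, 0, 0],
  [-0.4, 0, 0],
  [-0.3, 0, 0],
  [0, 0, 0],
], twist=[0, 0, 0, 0, 0, 0])

```text
t: 4.7
tool_pos: [0.557, -0.0351, 0.0474]
orientation: [0.166, -3.135, -0.001]
force: [-7.8, -0.6, 4.3]
opening: 0.0799
gripper_force: 3.6
```

```bash
python3 look.py a2
```

```text
t 4.7 tcp rail [-0.1026 -0.0284] z 0.0474 yaw err of tool y vs rail y 0.0 F [-7.8  -0.58  4.31] open 0.0799
```

View pics/a2.png

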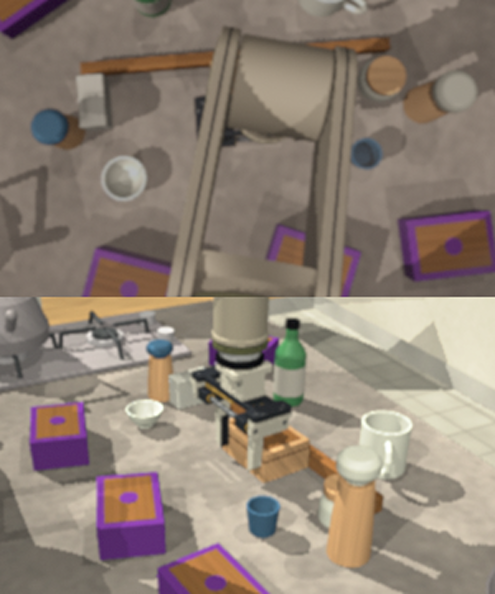

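The box is at the rail or within a few mm of it, with the force starting to rise. I'll press on gently.

apply_moves([
  [-0.15, 0, 0],
  [-0.15, 0, 0],
  [0, 0, 0],
], twist=[0, 0, 0])

```text
t: 5.18
tool_pos: [0.5571, -0.0351, 0.0473]
orientation: [0.166, -3.129, -0.001]
force: [-24.2, -2.0, 17.8]
opening: 0.0801
gripper_force: 12.2
```

apply_moves([
  [-0.15, 0, 0],
  [-0.15, 0, 0],
  [0, 0, 0],
], twist=[0, 0, 0])

```text
t: 5.55
tool_pos: [0.5571, -0.035, 0.0471]
orientation: [0.166, -3.122, -0.001]
force: [-41.5, -2.5, 32.9]
opening: 0.0799
gripper_force: 20.8
```

apply_moves([
  [0.5, 0, 0],
  [1.0, 0, 0],
  [1.5, 0, 0],
  [1.5, 0, -1],
  [0, 0, -5],
  [0, 0, -5],
  [0, 0, -5],
  [0, 0, 0],
], twist=[0, 0, 0, 0, 0, 0, 0, 0])

```text
t: 6.55
tool_pos: [0.5222, -0.0399, 0.2134]
orientation: [-0.166, 3.127, -0.004]
force: [0.0, 0.0, 0.5]
opening: 0.0803
gripper_force: 0.0
```

apply_moves([
  [6, 0, 0],
  [6, 0, 0],
  [0, 0, 0],
  [0, 0, 0],
], twist=[0, 0, 0, 0])

```text
t: 7.05
tool_pos: [0.3999, -0.0522, 0.2076]
orientation: [-0.166, 3.135, -0.001]
force: [0.8, 0.0, 0.7]
opening: 0.0802
gripper_force: 0.0
```

```bash
cat > look.py <<'E'
import sys
from h import *
from plant import robot
n=sys.argv[1]; s=robot.read_state(); tool(s); print(s["q"].round(3))
c=robot.read_camera("top"); np.save(f"pics/{n}.npy",c,allow_pickle=True)
t=c["frame"][110:280,170:470,::-1]
cv2.imwrite(f"pics/{n}.png",cv2.resize(t,None,fx=2.6,fy=2.6,interpolation=cv2.INTER_CUBIC))
E
python3 look.py a3
```

```text
t 7.05 tcp rail [-0.2606 -0.0288] z 0.2076 yaw err of tool y vs rail y -0.0002 F [0.79 0.02 0.68] open 0.0802
[-0.257 -0.416  2.049  0.     1.507 -1.934]
```

View pics/a3.png

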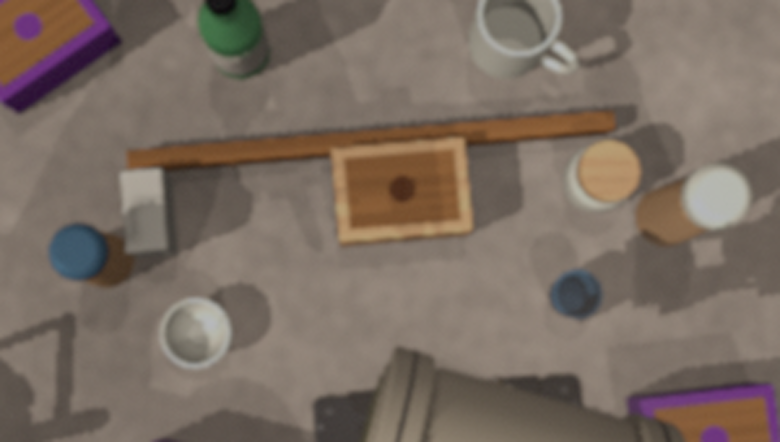

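The box now sits flush on the rail, with its centre at crop (402,190) and its far edge along the rail. Nothing else has moved. Next I turn the hand 90° and go to the right end of the box.

apply_moves([
  [0, 0, 0],
  [0, 0, 0],
  [0, 0, 0],
  [0, 0, 0],
  [0, 0, 0],
  [0, 0, 0],
  [0, 0, 0],
  [0, 0, 0],
], twist=[0.1745, 0.1745, 0.1745, 0.1745, 0.1745, 0.1745, 0.1745, 0.1745], gripper=4)

```text
t: 8.1
tool_pos: [0.4007, -0.0521, 0.2075]
orientation: [-1.895, -2.505, 0.0]
force: [-0.4, -0.3, 0.1]
opening: 0.0398
gripper_force: 0.0
```

apply_moves([
  [0, 0, 0],
  [0, 0, 0],
  [-2.6, 5.3, 0],
  [-2.6, 5.3, 0],
  [-2.6, 5.3, 0],
  [-2.5, 5.2, 0],
  [0, 0, 0],
  [0, 0, 0],
], twist=[0.1745, 0, 0, 0, 0, 0, 0, 0])

```text
t: 9.1
tool_pos: [0.6202, -0.1319, 0.2063]
orientation: [-2.095, -2.338, 0.001]
force: [-0.4, -0.6, 0.4]
opening: 0.0402
gripper_force: 0.0
```

```bash
python3 - <<'E'
from h import *
from plant import robot
s=robot.read_state(); tool(s)
c=np.load("pics/a3.npy",allow_pickle=True).item()
# box right/left ends at top (z=.055), crop px read from view
for p in((331,152),(464,139),(471,231),(343,243)): print(torail(ray(c,(p[0]/2.6+170,p[1]/2.6+110),.055)).round(4))
E
```

```text
t 9.1 tcp rail [-0.05   -0.1313] z 0.2063 yaw err of tool y vs rail y -1.5675 F [-0.4  -0.62  0.44] open 0.0402
[[-0.0062  0.0403]]
[[-0.0043 -0.09  ]]
[[-0.0948 -0.0879]]
[[-0.0956  0.0362]]
```

apply_moves([
  [0, 0, 5],
  [0, 0, 4],
  [0, 0, 3.5],
  [0, 0, 2.5],
  [0, 0, 1.1],
  [0, 0, 0],
], twist=[0, 0, 0, 0, 0, 0])

```text
t: 9.85
tool_pos: [0.6199, -0.1318, 0.0472]
orientation: [2.099, 2.337, 0.0]
force: [-0.3, 0.8, 0.6]
opening: 0.0402
gripper_force: 0.0
```

apply_moves([
  [1.2, 0, 0],
  [1.2, 0, 0],
  [1.2, 0, 0],
  [1.2, 0, 0],
  [1.2, 0, 0],
  [1.2, 0, 0],
  [1.2, 0, 0],
  [0, 0, 0],
], twist=[0, 0, 0, 0, 0, 0, 0, 0])

```text
t: 10.85
tool_pos: [0.6115, -0.0474, 0.047]
orientation: [2.098, 2.338, 0.001]
force: [0.5, 0.3, -0.2]
opening: 0.0399
gripper_force: 0.0
```

```bash
sed -i 's/^c=robot/cv2.imwrite(f"pics\/{n}s.png",cv2.resize(robot.read_camera("side")["frame"][120:300,180:480,::-1],None,fx=2.5,fy=2.5))\nc=robot/' look.py; python3 look.py a4
```

```text
t 10.85 tcp rail [-0.0497 -0.0464] z 0.047 yaw err of tool y vs rail y -1.5691 F [ 0.54  0.32 -0.23] open 0.0399
[-0.161  0.338  1.622  0.     1.181 -0.269]
```

View pics/a4s.png

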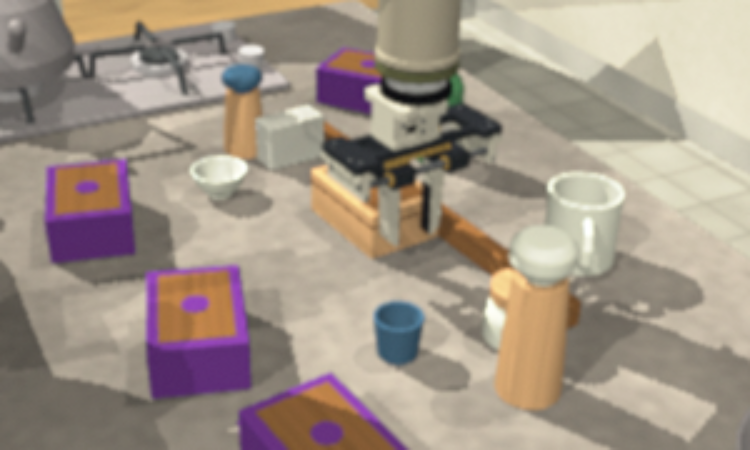

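The side view shows both fingertips on the box's right end (400,220), the box still against the rail, and the path to the block clear.

apply_moves([
  [1.1, 0.03, 0],
  [1.1, 0.03, 0],
  [1.1, 0.03, 0],
  [1.1, 0.03, 0],
  [1.1, 0.03, 0],
  [1.1, 0.03, 0],
  [1.1, 0.03, 0],
  [1.1, 0.03, 0],
], twist=[0, 0, 0, 0, 0, 0, 0, 0])

```text
t: 11.95
tool_pos: [0.6032, 0.0381, 0.0461]
orientation: [-2.101, -2.335, 0.005]
force: [-4.9, -6.9, 1.9]
opening: 0.0399
gripper_force: 3.4
```

apply_moves([
  [0.4, 0, 0],
  [0.4, 0, 0],
  [0.4, 0, 0],
  [0.4, 0, 0],
  [0.2, 0, 0],
  [0, 0, 0],
], twist=[0, 0, 0, 0, 0, 0])

```text
t: 12.7
tool_pos: [0.6015, 0.0562, 0.046]
orientation: [-2.1, -2.335, 0.004]
force: [-1.5, -5.3, 0.3]
opening: 0.04
gripper_force: 2.2
```

```bash
python3 look.py a5
```

```text
t 12.7 tcp rail [-0.0487  0.0577] z 0.046 yaw err of tool y vs rail y -1.571 F [-1.45 -5.35  0.31] open 0.04
[ 9.000e-03  3.190e-01  1.647e+00 -1.000e-03  1.177e+00 -9.600e-02]
```

apply_moves([
  [0.3, 0, 0],
  [0.2, 0, 0],
  [0.2, 0, 0],
  [0, 0, 0],
], twist=[0, 0, 0, 0])

```text
t: 13.3
tool_pos: [0.6009, 0.062, 0.046]
orientation: [2.101, 2.335, -0.006]
force: [-2.7, -9.5, 0.8]
opening: 0.0399
gripper_force: 4.8
```

apply_moves([
  [0.2, 0, 0],
  [0.2, 0, 0],
  [0, 0, 0],
], twist=[0, 0, 0])

```text
t: 13.68
tool_pos: [0.6009, 0.0622, 0.0461]
orientation: [2.099, 2.332, -0.011]
force: [-1.0, -26.8, 1.3]
opening: 0.04
gripper_force: 13.3
```

The box has met the block, shown by the force rising to 27 N with no further motion. Retreating.

apply_moves([
  [-0.5, 0, 0],
  [-1.0, 0, 0],
  [-1.5, 0, 0],
  [-1, 0, -1],
  [0, 0, -5],
  [0, 0, -5],
  [0, 0, -5],
  [0, 0, 0],
], twist=[0, 0, 0, 0, 0, 0, 0, 0])

```text
t: 14.68
tool_pos: [0.6088, 0.0278, 0.2138]
orientation: [2.095, 2.33, 0.011]
force: [1.0, -0.0, -0.3]
opening: 0.0402
gripper_force: 0.0
```

apply_moves([
  [0, -6, 0],
  [0, -6, 0],
  [0, -6, 0],
  [-3, -3, 0],
  [0, 0, 0],
  [0, 0, 0],
], twist=[0, 0, 0, 0, 0, 0])

```text
t: 15.42
tool_pos: [0.4002, -0.0239, 0.2066]
orientation: [2.101, 2.335, 0.001]
force: [-0.4, 0.1, -0.0]
opening: 0.0397
gripper_force: 0.0
```

```bash
python3 look.py a6
```

```text
t 15.43 tcp rail [-0.2574 -0.0007] z 0.2066 yaw err of tool y vs rail y -1.5713 F [-0.37  0.07 -0.02] open 0.0397
[-0.188 -0.422  2.055  0.     1.508 -0.294]
```

View pics/a6.png

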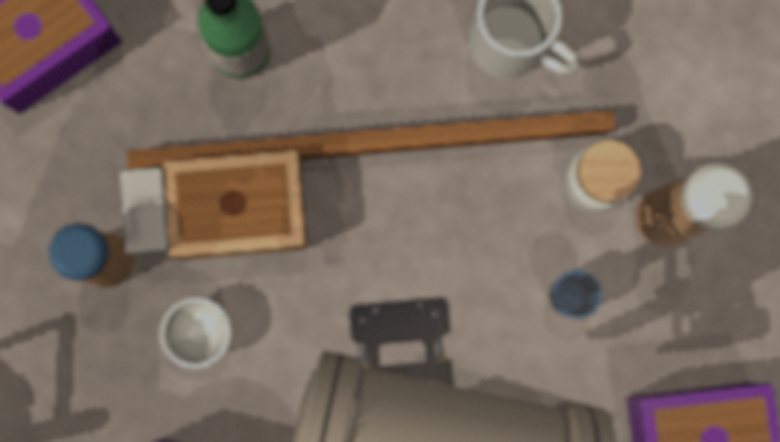

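The box sits in the corner between rail and block, its corners near crop (166,160), (298,150), (303,245) and (168,257). Nothing else has moved. I'll check its squareness and compare its front edge with the pressed-flush picture.

```bash
python3 - <<'E'
from h import *
for n,u0,u1 in(("a3",307,345),("a6",240,281)):
    c=np.load(f"pics/{n}.npy",allow_pickle=True).item()
    hsv=cv2.cvtColor(c["frame"],cv2.COLOR_RGB2HSV); m=cv2.inRange(hsv,(6,70,40),(22,255,255))
    us=np.arange(u0,u1); bot=[]
    g=cv2.GaussianBlur(c["frame"][:,:,0].astype(np.float32)-c["frame"][:,:,2],(3,3),0)
    for u in us:
        col=g[185:225,u]; k=np.argmin(np.diff(col)); d=-np.diff(col)[k-1:k+2]; bot.append(185+k+.5+(d*[-1,0,1]).sum()/d.sum())
    w=torail(ray(c,np.c_[us,bot],.055)); keep=abs(w[:,0]-np.median(w[:,0]))<.006; w=w[keep]
    p=np.polyfit(w[:,1],w[:,0],1); print(n,"front edge mid x",np.median(w[:,0]).round(4),"slope",p[0].round(4),keep.sum(),len(us))
    
E
```

```text
a3 front edge mid x -0.096 slope -0.0049 38 38
a6 front edge mid x -0.0957 slope 0.006 41 41
```

The front edge is within 0.3 mm of its pressed-flush position and square to within about 0.3°, and the hand is clear. I'll hand it in.

```bash
python3 -c "
from plant import robot
print(robot.close_job())"
```

```text
the job is handed in; nothing more can be done
None
```

The salt box was pushed flush against the rail and then slid along it until it met the stone block. In the last top picture nothing else had moved and the hand was clear; the job is handed in at about 15.5 s.

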